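# Shut and bolt the chip guard's gate

### The job

Before grinding, close up the chip guard round the bench vice: push its gate fully shut, then press the red spring catch right down with one fingertip and keep it down while the other fingertip pushes the bolt's black knob along until the bolt is fully home in the keeper. Let the catch spring back up and take the hand away, leaving the gate shut and bolted. Work by pushing only: do not grip the knob, and leave everything else on the bench where it lies.

Things in the scene. Friction and masses are not known exactly. Their poses are not given: they have to be found in the camera images.
- guard: (all sizes in mm) yellow mesh chip guard round a bench vice, fixed, 200 high: two side panels, and the gate on the robot's side between hinge post (-y) and latch post (+y). Origin on the bench under the middle of the shut gate's line; y along that line towards the latch post, x into the bay, away from the robot
- gate (a joint): angle (rad) of the gate. 0 = shut, hard against its stop; it grows as the gate swings out towards the robot, counter-clockwise seen from above. Stiff hinge: takes about 1 N at the free end, stays where left. 340 long from hinge axis to free end; top rail a tube 50 wide, 30 high, its upper face 200 above the bench
- gate_hinge (a point): on the gate's hinge axis, level with the rail's upper face (200 above the bench). Axes are the gate's own and turn with it: y along the gate from hinge to free end, x into the bay, z up
- rail_front (a point): on the front (robot's side) face of the gate's top rail, half way up it (185 above the bench), 285 from the hinge axis; the gate's axes. A good place to push. Bolt, catch and knob stand on the rail, up to 54 above it, within 22 of its centre line, from 155 to 340 along the gate
- bolt (a joint): travel (m) of the steel bolt lying on the gate's rail; it slides along the rail away from the hinge (gate's +y). 0 = drawn back, as it starts; 0.025 = fully home on its stop, nose in the keeper. Takes about 3 N, stays where left. With the catch up it moves only 1.5 mm; it runs only while the catch is more than 5 mm down
- knob_top (a point): centre of the top of the bolt's black upright knob: a post 16 in diameter, top 54 above the rail, moving with the bolt; the gate's axes. With the bolt back it stands 62 from the catch's centre, on the hinge side. The bolt is shot by pushing the knob's hinge-side face 25 towards the catch. Nothing else within 60 on its hinge side is above 26 over the rail
- catch (a joint): how far (m) the spring catch is pressed straight down: 0 = up, 0.009 = down on its stop. About 4 N to start, 8.5 N fully down. Its tooth sits in a notch of the bolt: let go, it springs right up only with the bolt back or home; with the bolt between (more than 1.5 mm short of home) it stays 5 mm down
- catch_top (a point): centre of the upper face of the catch's red thumb plate, 46 long (along the gate) x 26 wide; the face is 40 above the rail when up, 31 when fully down, and no part near it but the knob is higher than 26. It may be pressed anywhere on its face and a fingertip may slide along it. The gate's axes; moves down with the plate
- keeper_mouth (a point): middle of the entrance of the steel keeper (a box strap 26 high) on top of the latch post, 11 above the post, fixed; on the bolt's line when the gate is shut. It leaves 4 each side of the bolt's nose, so the nose enters only with the gate shut
- angle_grinder: angle grinder with dark green body, 270 long, 70 high, lying inside the bay behind the gate; origin under the middle of its body
- plate_large: flat dark steel plate 110 x 70 x 6, lying on the bench; origin at the centre of its underside
- plate_small: flat dark steel plate 80 x 50 x 6, lying on the bench; origin at the centre of its underside
- wire_brush: brush with wooden handle lying on the bench along its own x axis; origin under its middle
- spray_can: blue can standing upright beside the latch post, 60 in diameter and 155 high; origin at the centre of its base
- grinding_disc: dark abrasive disc lying flat, 115 in diameter, 7 thick; origin at the centre of its underside
- square: engineer's square lying flat, stock 90 x 22 x 14, blade 130 long; origin under the stock
- vice: blue-grey bench vice with a steel plate standing in its jaws, 185 high in all, fixed in the bay behind the gate; origin under its middle

How it is judged (in metres and radians):
On the way, in this order (a step that is already met when the one before it is completed fails the run):
1. the gate is pushed shut (value of joint gate below 0.012 rad), for 0.1 s.
2. the bolt is fully home and the catch is still held down (value of joint bolt above 0.0228 m and value of joint catch above 0.0055 m and value of joint gate below 0.02 rad), for 0.1 s.
At the end, for the whole second after the job is handed in: the gate is shut (within 0.02 rad), the bolt is fully home (within 2.2 mm of its 25 mm travel) and the catch has sprung up (within 2 mm), all at rest (value of joint bolt above 0.0228 m and value of joint catch below 0.002 m and value of joint gate below 0.02 rad and velocity of joint gate below 0.02 rad/s and velocity of joint bolt below 0.005 m/s); the robot touches nothing.
It fails at once if the bolt is slid with the catch let up (less than 5.5 mm down while the bolt is under way) (value of joint bolt between 0.004 and 0.0215 m and value of joint catch below 0.0055 m).
It fails at once if the bolt is shot while the gate stands open (value of joint bolt above 0.0055 m and value of joint gate above 0.04 rad).
It fails at once if the knob is gripped (the hand comes down centred over it, without the catch pressed) (horizontal distance between the grasp point and knob_top below 0.008 m and z of the grasp point in the frame of knob_top below -0.002 m and value of joint catch below 0.003 m).
It fails at once if one of the loose things on the bench (grinder, plates, brush, can, disc, square) is moved or lifted by more than 20 mm (distance of any of angle_grinder, plate_large, plate_small, wire_brush, spray_can, grinding_disc, square from where it was at the start of the episode above 0.02 m).
It also fails if it takes over 54 s, if anything falls off the work surface, if the arm or the gripper's body presses on something with over 40 N, if the wrist force passes 120 N, or if a joint passes its speed limit or range.

### The arm

A 6-joint arm with a two-finger parallel gripper is mounted at the origin on the work surface. World frame = base frame: x ahead of the robot, y to its left, z up, the work surface at z = 0. Lengths are in mm, angles in degrees, forces in N, time in s.
With the tool pointing down it reaches from about 300 to 850 mm from the base axis. Payload 4.2 kg.
Tool frame: the origin (TCP) lies on the centre line of the jaws, within the pads' length; the fingertips stand 14 mm ahead of it and the grasp point (between the pads) lies 5 mm behind it; z points along the fingers, y is the line along which they close (so a half turn about z gives the same grasp; the last joint's range is limited). The gripper opens to 91 mm and grips with 3 to 60 N. Pads are 32 mm wide; open, the fingers measure 118 mm over their backs; the gripper's body (76 mm by 178 mm) begins 60 mm behind the grasp point.
Start: joints at [68.526, 18.312, 89.639, -0, 72.044, -1.146], TCP at [199.759, 539.201, 227.976] pointing down, gripper open.
Joint ranges: [-177.97, 177.97], [-48.28, 115.42], [12.27, 149.76], [-77.06, 257.06], [2.81, 150.46], [-146.56, 146.56]. Speed limits (degrees/s): [147.25, 147.25, 180, 180, 180, 180].

### API

Orientations are given as [roll, pitch, yaw] about the fixed x, y, z axes, in that order (R = Rz(yaw) Ry(pitch) Rx(roll)).
In Python, from workcell import env gives the robot as it stands.
- The arm moves only by the tool arm_command, never from a script. Its argument "motion" is a list of rows, each an object with "offset": the shift along the tool's x, y, z in m, a list of three; "spin": the turn about the tool's z in rad. In form: [{"offset": [tx, ty, tz], "spin": spin}, ...]. A call has 1 to 5 rows; each row shifts and turns the commanded pose from where the row before left it, along the tool's axes as they then stand; what a row does not reach is not made up. A row lasts 1/8 s, in which the tool goes at most 62.5 mm and 10.7 degrees, less where a joint would pass 70% of its speed; a pose out of reach is approached as far as the arm can. A call with a gripper value outside its range is refused whole. "jaw" is the finger opening in m, from 0 to 0.0912, set as the call begins (left out, the last holds). The fingers move at their own pace and stop on an object; "newtons" is the grip in N (left out, the last holds). Time passes only in rows, so rows that do not move let the fingers close. It gives the time, the measured TCP pose, the force, the opening and the grip force at its end, in the units of the state.
- env.state(): the state, without advancing time (a new reading comes with each control period).
- env.grab_frame(name): name is "side" or "top"; returns (picture, depth): 400x640x3 uint8, blue, green, red; 400x640 float32, mm along the optical axis (not along the pixel's ray), 0 where there is no reading.
- env.camera_model(name): a dict with "fx", "fy", "cx", "cy" (pixels), "k1" (the pictures are not rectified: a ray, as slopes to the right and down, at radius r is drawn at 1 + k1 r^2 times it, then the intrinsics apply), "eye" and "rotation" of the camera in the world. Camera axes: x right, y down, z forward; pixel columns grow to the right and rows downward; lengths in mm; the calibration is good to about 2 mm. A picture is of the moment at which its call begins. camera_model takes no time and is no camera call.
- env.job_done(): hands the job in; it is judged then, once.
Trained networks look in the newest picture that a camera, given by its name, has taken for a name from the list of things; names that differ only in an ending like _2 or _b are one class to them, and where a whole thing is asked for, a point or a joint stands for the part that bears it (a point fixed in the world has none). Each returns a list of dicts, best first, with "score" (0 to 1); they miss things now and then, are a little off and sometimes report something else, mostly with a low value. They report only what shows in the picture. A call takes as long as a camera call.
- env.boxes_of(camera, target): "bbox" ([left, top, right, bottom] in pixels, round what is visible of it).
- env.pinpoint(camera, target): "location" ([column, row] in pixels: a listed point, or the origin of a listed thing).
The state is a dict: "time_s": time; "qpos": joint angles; "qvel": joint speeds; "effort": joint torques, N m; "ee_pos": TCP position; "ee_rot": TCP orientation; "force": force on the tool from outside, world axes, zero at the start; "torque": the same for the moment, N m; "gripper_width": finger opening in mm; "gripper_force": force on a finger pad.
Only numpy, scipy, OpenCV 4.12 (cv2) and the standard library are available. Lean on these libraries where they do the work, as an engineer would, in place of code of your own. Each camera call takes 0.05 s, during which the arm holds its last target. There are 200 camera calls.

## Working session

There is one attempt and no reset: what is moved stays moved. The work goes in short steps, Python scripts to look and compute and a tool call to move; the robot and the scene stay as the last step left them, time stands still between calls to the robot, and variables do not carry over. Pictures are saved under pics/ and viewed, at most 12 in all, crops included, and the job is handed in when it is done.

Besides the shell and the picture viewer there is one more tool, called after "Emit:" as name(argument=value, ...) on one line, values as JSON. arm_command: Moves the arm, as the interface text tells. Its arguments: {"type":"object","properties":{"motion":{"type":"array"},"jaw":{"type":"number"},"newtons":{"type":"number"}},"required":["motion"]}

```bash
mkdir -p pics; ls
cat > h.py <<'E'
import numpy as np, cv2
from workcell import env
def unproj(cam,u,v,d):
    m=env.camera_model(cam)
    x=(u-m['cx'])/m['fx'];y=(v-m['cy'])/m['fy']
    a,b=x,y
    for _ in range(20):
        s=1+m['k1']*(a*a+b*b);a,b=x/s,y/s
    return np.array([a,b,1.0]),m
def ray(cam,u,v):
    r,m=unproj(cam,u,v,1);return np.array(m['eye']),np.array(m['rotation'])@r
def at_z(cam,u,v,z):
    e,r=ray(cam,u,v);return e+r*(z-e[2])/r[2]
def at_d(cam,u,v,d):
    e,r=ray(cam,u,v);return e+r*d
E
python3 - <<'E'
from h import *
np.set_printoptions(precision=1,suppress=True)
s=env.state();print({k:np.round(v,3) for k,v in s.items()})
for c in('side','top'):
    p,d=env.grab_frame(c);cv2.imwrite(f'pics/{c}0.png',p);np.save(f'pics/{c}0.npy',d)
    print(c,env.camera_model(c))
    for t in('gate_hinge','rail_front','knob_top','catch_top','keeper_mouth','guard','spray_can'):
        for q in env.pinpoint(c,t)[:2]:
            u,v=q['location'];dd=d[min(399,int(v)),min(639,int(u))]
            z={'gate_hinge':200,'rail_front':185,'knob_top':254,'catch_top':240,'keeper_mouth':211}.get(t,0)
            print(c,t,round(q['score'],2),np.round([u,v],1),'d',at_d(c,u,v,dd),'z',at_z(c,u,v,z))
E
```

```text
pics
{'time_s': np.float64(0.0), 'qpos': array([68.5, 18.4, 89.7,  0. , 72. , -1.1]), 'qvel': array([-0., -0.,  0., -0., -0.,  0.]), 'effort': array([  0. , -41.2, -23.2,   0.1,   0. ,  -0. ]), 'ee_pos': array([199.6, 538.7, 227.1]), 'ee_rot': array([-179.9,   -0. ,  159.7]), 'force': array([-0.1, -1.5, -0.4]), 'torque': array([ 0., -0.,  0.]), 'gripper_force': np.float64(0.0), 'gripper_width': np.float64(91.581)}
side {'fx': 459.62074178902924, 'fy': 459.62074178902924, 'cx': 321.0996291096568, 'cy': 200.9023483020774, 'k1': -0.11050850224258087, 'eye': array([-213.9, -792.6,  875.5]), 'rotation': array([-121.5,    0.6,  -43.1])}Traceback (most recent call last):
  File "<stdin>", line 11, in <module>
  File "h.py", line 13, in at_z
    e,r=ray(cam,u,v);return e+r*(z-e[2])/r[2]
                                         ~^^^
IndexError: invalid index to scalar variable.
```

```bash
cat >> h.py <<'E'
from scipy.spatial.transform import Rotation as Ro
def ray(cam,u,v):
    r,m=unproj(cam,u,v,1);return np.array(m['eye']),Ro.from_euler('xyz',m['rotation'],degrees=True).as_matrix()@r
def at_d(cam,u,v,d):
    e,r=ray(cam,u,v);return e+r*d
E
python3 - <<'E'
from h import *
np.set_printoptions(precision=1,suppress=True)
for c in('side','top'):
    p,d=env.grab_frame(c);cv2.imwrite(f'pics/{c}0.png',p);np.save(f'pics/{c}0.npy',d)
    print(c,env.camera_model(c))
    for t in('gate_hinge','rail_front','knob_top','catch_top','keeper_mouth','guard','spray_can'):
        for q in env.pinpoint(c,t)[:2]:
            u,v=q['location'];dd=d[min(399,int(v)),min(639,int(u))]
            z={'gate_hinge':200,'rail_front':185,'knob_top':254,'catch_top':240,'keeper_mouth':211}.get(t,0)
            print(c,t,round(q['score'],2),np.round([u,v],1),'d',at_d(c,u,v,dd),'z',at_z(c,u,v,z))
E
```

```text
side {'fx': 459.62074178902924, 'fy': 459.62074178902924, 'cx': 321.0996291096568, 'cy': 200.9023483020774, 'k1': -0.11050850224258087, 'eye': array([-213.9, -792.6,  875.5]), 'rotation': array([-121.5,    0.6,  -43.1])}
side gate_hinge 0.61 [371.4 210.1] d [ 604.9 -108.   195.8] z [ 599.8 -112.2  200. ]
side rail_front 0.84 [296.3 181.2] d [570.6 169.1 189.3] z [575.5 175.1 185. ]
side rail_front 0.16 [259.9 217.1] d [521.8 315.1   9.6] z [372.8  90.7 185. ]
side knob_top 0.63 [314.6 166. ] d [691.4 218.  180.6] z [595.7 111.2 254. ]
side catch_top 0.55 [302.4 165.5] d [591.  161.4 239. ] z [589.7 159.9 240. ]
side keeper_mouth 0.66 [306.9 162. ] d [662.8 223.3 203.4] z [653.  211.9 211. ]
side keeper_mouth 0.56 [375.7 210.9] d [ 621.8 -109.5  186.3] z [ 591.9 -133.9  211. ]
side guard 0.68 [334.8 236.3] d [588.1  16.9  50.9] z [637.6  66.9  -0. ]
top {'fx': 423.3218790532589, 'fy': 423.3218790532589, 'cx': 313.01673720157453, 'cy': 202.88108855376544, 'k1': -0.05038325277679603, 'eye': array([ 496.5,   37.7, 1271.7]), 'rotation': array([-176.4,    0.3,  -90.4])}
top gate_hinge 0.66 [374.9 190.1] d [ 598.  -120.   169.8] z [ 595.2 -115.7  200. ]
top rail_front 0.65 [262.8 203.7] d [574.8 193.4   5.3] z [563.7 171.3 185. ]
top knob_top 0.52 [286.8 189.4] d [593.7 104.9 252.8] z [593.6 104.8 254. ]
top knob_top 0.21 [235.6 165.8] d [ 496.5   37.7 1271.7] z [652.2 229.1 254. ]
top catch_top 0.58 [263.9 187.9] d [598.9 161.6 242.1] z [599.1 161.9 240. ]
top keeper_mouth 0.74 [234.4 165.5] d [656.6 236.5 230.6] z [659.6 240.3 211. ]
top spray_can 0.96 [221.4 141.3] d [748.5 301.6  86.6] z [766.9 320.9   0. ]
```

View pics/side0.png

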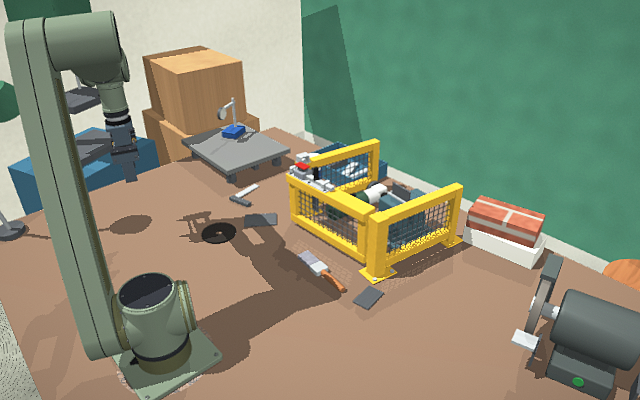

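View pics/top0.png

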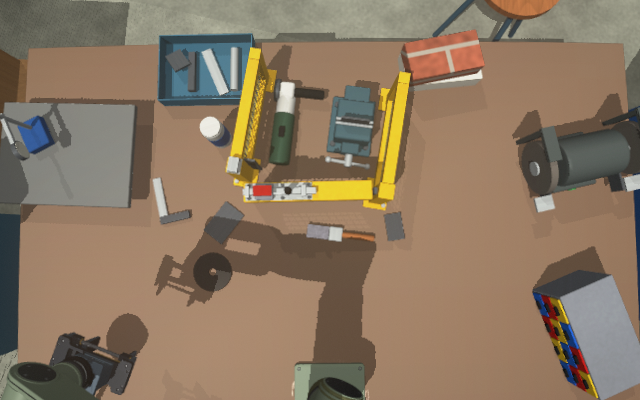

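```bash
cat >> h.py <<'E'
def cloud(cam,d,u0,u1,v0,v1):
    m=env.camera_model(cam)
    v,u=np.mgrid[v0:v1,u0:u1].astype(float)
    x=(u-m['cx'])/m['fx'];y=(v-m['cy'])/m['fy'];a,b=x,y
    for _ in range(20):
        s=1+m['k1']*(a*a+b*b);a,b=x/s,y/s
    r=np.stack([a,b,np.ones_like(a)],-1)@Ro.from_euler('xyz',m['rotation'],degrees=True).as_matrix().T
    return np.array(m['eye'])+r*d[v0:v1,u0:u1,None]
E
python3 - <<'E'
from h import *
np.set_printoptions(precision=1,suppress=True)
p=cv2.imread('pics/top0.png');d=np.load('pics/top0.npy')
P=cloud('top',d,225,420,40,215);I=p[40:215,225:420].astype(int)
b,g,r=I[...,0],I[...,1],I[...,2]
z=P[...,2]
red=(r>150)&(g<80)&(b<80);print('red',red.sum(),P[red].mean(0),P[red].min(0),P[red].max(0))
yel=(r>150)&(g>120)&(b<90)&(z>190)&(z<210)
gate=yel&(P[...,0]<622)&(P[...,0]>555)&(P[...,1]>-95)&(P[...,1]<60)
Q=P[gate]
for y in range(-90,60,20):
    q=Q[(Q[:,1]>y)&(Q[:,1]<y+20)];print(y+10,len(q),q[:,0].min(),q[:,0].max(),q[:,0].mean(),q[:,2].mean()) if len(q) else 0
kn=(z>244)&(z<265)&(P[...,1]>70)&(P[...,1]<140);print('knob',kn.sum(),P[kn].mean(0) ,P[kn].min(0),P[kn].max(0))
kp=(z>215)&(z<240)&(P[...,1]>200)&(P[...,0]>620);print('keeper',kp.sum(),P[kp].mean(0),P[kp].min(0),P[kp].max(0))
for nm,s in(('L',P[...,1]>150),('R',P[...,1]<-60)):
    k=yel&s&(P[...,0]>700);Q=P[k];
    if len(Q)>10: print(nm,len(Q),np.polyfit(Q[:,0],Q[:,1],1),Q.min(0),Q.max(0))
cv2.imwrite('pics/crop0.png',cv2.resize(p[130:230,210:420],None,fx=3.8,fy=3.8,interpolation=cv2.INTER_CUBIC))
ps=cv2.imread('pics/side0.png');cv2.imwrite('pics/crops0.png',cv2.resize(ps[120:290,260:480],None,fx=3.5,fy=3.5,interpolation=cv2.INTER_CUBIC))
E
```

```text
red 179 [593.3 165.5 247.7] [496.5  37.7 237. ] [ 606.2  188.7 1271.7]
-80 154 573.0594114829519 621.8227627634101 596.9825973278787 202.04106685330075
-60 152 572.9212941355873 621.4130547342562 596.6732809799695 201.79679030289086
-40 157 572.7648550374861 621.6449940641128 597.0234802140492 201.7779978099217
-20 160 572.9160586686068 621.8536891248353 597.255851152557 202.42337264663223
0 151 573.1631176733283 621.6280562400062 596.1907305693745 202.05791689887994
20 157 571.4011637877741 619.2876217091423 595.5309993000915 201.8285744902504
40 81 571.3053254018586 619.5829768166739 595.903732732304 201.8755412211288
60 8 571.2085008131685 619.5537923057914 595.4053661579841 200.94166559548876
knob 36 [595.  103.4 254.9] [587.4  96.9 248.9] [602.  111.8 260.3]
keeper 164 [661.4 241.1 227.7] [642.8 225.4 215.2] [680.7 256.2 232.9]
L 1165 [ -0.2 356.8] [700.2 177.1 196.2] [971.9 250.5 208.4]
R 906 [ -0.2 -38. ] [ 700.2 -213.2  196.2] [ 905.8 -148.2  209.6]
```

View pics/crop0.png

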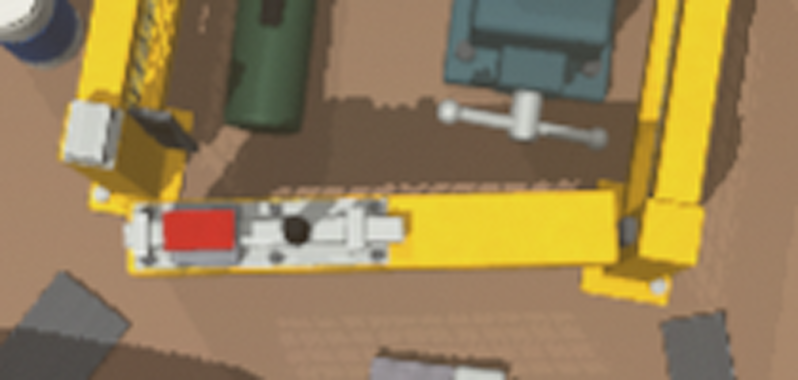

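View pics/crops0.png

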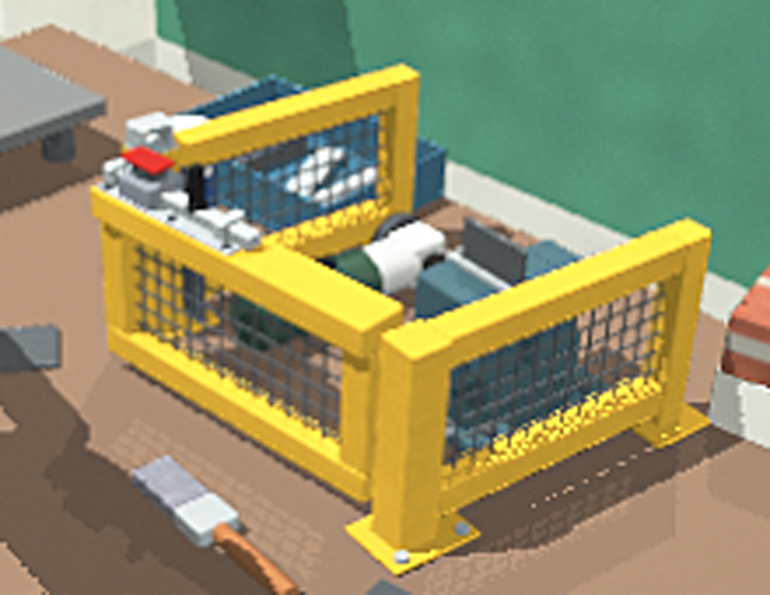

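Emit:
arm_command(motion=[{"offset": [0, 0, 0], "spin": -0.178}, {"offset": [-0.0386, -0.0311, 0], "spin": 0}, {"offset": [-0.0386, -0.0311, 0], "spin": 0}, {"offset": [-0.0386, -0.0311, 0], "spin": 0}, {"offset": [-0.0386, -0.0311, 0], "spin": 0}], jaw=0.052, newtons=20)

```text
time_s: 1.52
ee_pos: [330.8, 388.4, 228.1]
ee_rot: [180.0, 0.0, 169.9]
force: [0.4, 0.3, 0.3]
gripper_width: 52.2
gripper_force: 0.0
```

Emit:
arm_command(motion=[{"offset": [-0.0386, -0.0311, 0], "spin": 0}, {"offset": [-0.0386, -0.0311, 0], "spin": 0}, {"offset": [-0.0386, -0.0311, 0], "spin": 0}, {"offset": [-0.0386, -0.0311, 0], "spin": 0}, {"offset": [0, 0, 0], "spin": 0}])

```text
time_s: 2.15
ee_pos: [461.7, 237.8, 228.0]
ee_rot: [-180.0, 0.0, 169.6]
force: [-0.7, 0.3, 0.1]
gripper_width: 52.1
gripper_force: 0.0
```

Emit:
arm_command(motion=[{"offset": [-0.0375, -0.0304, 0], "spin": 0}, {"offset": [-0.0375, -0.0304, 0], "spin": 0}, {"offset": [0, 0, 0.02], "spin": 0}, {"offset": [0, 0, 0.011], "spin": 0}, {"offset": [0, 0, 0], "spin": 0}])

```text
time_s: 2.78
ee_pos: [522.0, 167.6, 196.2]
ee_rot: [-180.0, -0.1, 169.9]
force: [0.0, -0.0, 0.1]
gripper_width: 51.9
gripper_force: 0.0
```

Run:
```python
from h import *
np.set_printoptions(precision=3,suppress=True)
s=env.state();print(s['ee_pos'],s['ee_rot'],s['force'])
p=cv2.imread('pics/top0.png');d=np.load('pics/top0.npy')
P=cloud('top',d,225,420,40,215);z=P[...,2];I=p[40:215,225:420].astype(int)
b,g,r=I[...,0],I[...,1],I[...,2];yel=(r>150)&(g>120)&(b<90)&(z>190)&(z<210)
for sg in(1,-1):
    Q=P[yel&(sg*P[...,1]>60 if sg>0 else P[...,1]<-60)&(P[...,0]>700)]
    e=[]
    for x in range(710,860,10):
        q=Q[(Q[:,0]>=x)&(Q[:,0]<x+10),1]; e.append((x+5,q.min(),q.max()))
    e=np.array(e);print(sg,np.degrees(np.arctan(np.polyfit(e[:,0],e[:,1],1)[0])),np.degrees(np.arctan(np.polyfit(e[:,0],e[:,2],1)[0])))
ps,ds=env.grab_frame('side');cv2.imwrite('pics/side1.png',cv2.resize(ps[90:260,220:440],None,fx=3.5,fy=3.5))
```

```text
[522.03  167.644 196.173] [-179.962   -0.122  169.941] [ 0.004 -0.031  0.107]
1 -9.905711631622292 -9.563244819780401
-1 -10.11723792671283 -10.270893484726571
```

View pics/side1.png

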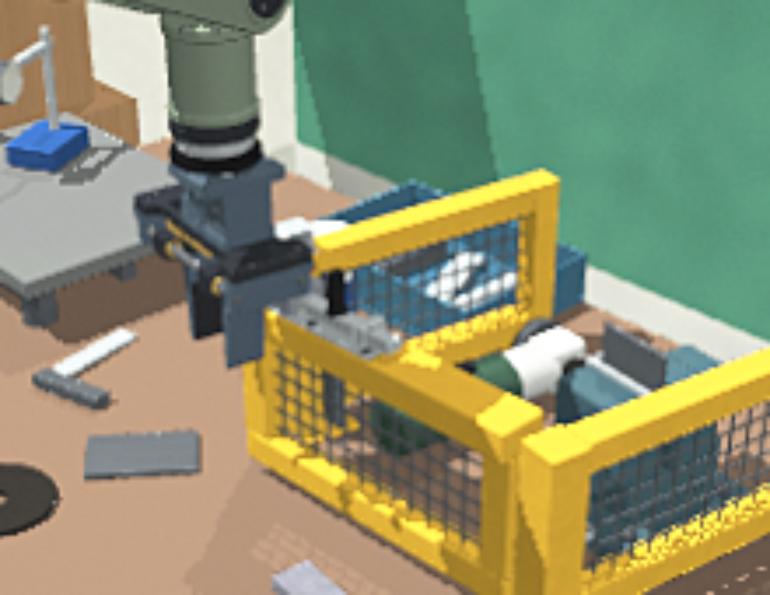

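Emit:
arm_command(motion=[{"offset": [-0.014, 0.001, 0], "spin": 0}, {"offset": [-0.014, 0.001, 0], "spin": 0}, {"offset": [-0.014, 0.001, 0], "spin": 0}, {"offset": [-0.014, 0.001, 0], "spin": 0}, {"offset": [-0.014, 0.001, 0], "spin": 0}])

```text
time_s: 3.45
ee_pos: [594.0, 159.4, 196.8]
ee_rot: [180.0, -0.0, 169.9]
force: [-0.8, 0.4, 1.0]
gripper_width: 51.9
gripper_force: 0.5
```

Emit:
arm_command(motion=[{"offset": [-0.004, 0, 0], "spin": 0}, {"offset": [-0.003, 0, 0], "spin": 0}, {"offset": [-0.002, 0, 0], "spin": 0}])

```text
time_s: 3.82
ee_pos: [601.8, 157.8, 197.0]
ee_rot: [-180.0, 0.0, 169.9]
force: [0.4, -0.8, 0.6]
gripper_width: 52.1
gripper_force: 0.0
```

Emit:
arm_command(motion=[{"offset": [-0.001, 0, 0], "spin": 0}, {"offset": [-0.001, 0, 0], "spin": 0}])

```text
time_s: 4.08
ee_pos: [603.1, 157.7, 197.1]
ee_rot: [-180.0, -0.1, 169.9]
force: [-3.2, -0.0, 1.7]
gripper_width: 52.0
gripper_force: 1.4
```

Emit:
arm_command(motion=[{"offset": [-0.001, 0, 0], "spin": 0}, {"offset": [0, 0, 0], "spin": 0}])

```text
time_s: 4.32
ee_pos: [603.2, 157.7, 197.1]
ee_rot: [-180.0, -0.2, 169.9]
force: [-5.7, 0.7, 3.6]
gripper_width: 51.8
gripper_force: 2.7
```

Emit:
arm_command(motion=[{"offset": [-0.001, 0, 0], "spin": 0}, {"offset": [0, 0, 0], "spin": 0}])

```text
time_s: 4.58
ee_pos: [603.2, 157.7, 197.1]
ee_rot: [-180.0, -0.3, 169.9]
force: [-8.5, 1.2, 3.8]
gripper_width: 51.9
gripper_force: 3.8
```

Emit:
arm_command(motion=[{"offset": [0.015, 0, 0], "spin": 0}, {"offset": [0.03, 0, -0.02], "spin": 0}, {"offset": [0.04, 0.03, -0.03], "spin": 0}, {"offset": [0.04, 0.035, -0.03], "spin": 0}, {"offset": [0.03, 0.035, -0.023], "spin": 0}])

```text
time_s: 5.2
ee_pos: [469.4, 284.0, 301.6]
ee_rot: [179.9, 0.1, 169.9]
force: [0.1, -0.0, -0.4]
gripper_width: 52.0
gripper_force: 0.0
```

```bash
cat > m.py <<'E'
from h import *
import sys
np.set_printoptions(precision=1,suppress=True)
n=sys.argv[1]
s=env.state();print(s['ee_pos'],s['ee_rot'],s['force'],s['time_s'])
p,d=env.grab_frame('top');cv2.imwrite(f'pics/top{n}.png',p);np.save(f'pics/top{n}.npy',d)
for t,zz in(('gate_hinge',200),('rail_front',185),('knob_top',254),('catch_top',240),('keeper_mouth',211)):
    for q in env.pinpoint('top',t)[:1]: print(t,round(q['score'],2),np.array(q['location']),at_z('top',*q['location'],zz))
d[d==0]=np.nan
P=cloud('top',d,225,420,40,215);I=p[40:215,225:420].astype(int)
b,g,r=I[...,0],I[...,1],I[...,2];z=P[...,2]
yaw=np.radians(80);u=np.array([np.cos(yaw),np.sin(yaw)]);nn=np.array([u[1],-u[0]]);H=np.array([597.3,-115])
S=(P[...,:2]-H)@u;N=(P[...,:2]-H)@nn
def rep(k,nm):
    if k.sum(): print(nm,k.sum(),'mean',P[k].mean(0),'s',np.percentile(S[k],[0,5,50,95,100]),'n',np.percentile(N[k],[0,5,50,95,100]),'z',np.percentile(z[k],[5,50,95]))
rep((r>150)&(g<80)&(b<80)&(z>225),'red');rep((z>246)&(z<262)&(S>180)&(S<290)&(abs(N)<25),'knob')
rep((z>215)&(z<240)&(S>335)&(S<400)&(abs(N)<40),'keeper')
rep((z>215)&(z<240)&(S>140)&(S<345)&(abs(N)<40)&~((r>150)&(g<80)),'bolt parts')
yel=(r>150)&(g>120)&(b<90)&(z>190)&(z<210)&(S>10)&(S<330)&(abs(N)<40)
for a in range(20,150,20):
    k=yel&(S>a)&(S<a+20)
    if k.sum()>20: print(a+10,k.sum(),N[k].min(),N[k].max(),N[k].mean(),z[k].mean())
cv2.imwrite(f'pics/crop{n}.png',cv2.resize(p[130:230,210:420],None,fx=3.8,fy=3.8,interpolation=cv2.INTER_CUBIC))
E
python3 m.py 2
```

```text
[469.4 284.  301.6] [179.9   0.1 169.9] [ 0.1 -0.  -0.4] 5.2
rail_front 0.79 [265.  183.5] [615.9 165.6 185. ]
knob_top 0.8 [286.4 173.1] [633.2 105.6 254. ]
catch_top 0.7 [266.9 168.3] [647.4 154.5 240. ]
knob 33 mean [636.7 100.3 255.5] s [212.6 212.8 218.6 224.8 225.7] n [-4.6 -4.   1.2  7.2  8.1] z [250.7 256.  259. ]
keeper 161 mean [661.4 241.2 227.9] s [349.  349.9 361.9 374.  375.6] n [-16.2 -15.4   1.2  18.3  21. ] z [223.7 228.  231.2]
bolt parts 495 mean [640.6 125.1 222.3] s [149.4 160.4 252.2 324.3 333.1] n [-18.3 -15.7   0.8  18.8  22.7] z [216.1 221.1 237.4]
30 155 -23.17226578892929 26.090231635615353 1.0415695100332414 201.86651239201126
50 154 -22.88115964234542 26.94968243439903 1.2949420635339866 201.98507055012328
70 154 -22.66940500065635 26.291016747833016 1.0544813850027928 201.93241896547954
90 152 -22.529704867585394 26.243787301694823 1.518109261631943 202.04872330514158
110 147 -21.513535360814025 26.225290705501532 2.20549184895016 202.20200198599548
130 149 -21.65006528309992 27.40235091725856 2.435682333133911 202.16333215797945
150 110 -21.930561396388484 25.31256574575575 1.0506166229135465 201.89618317342462
```

View pics/crop2.png

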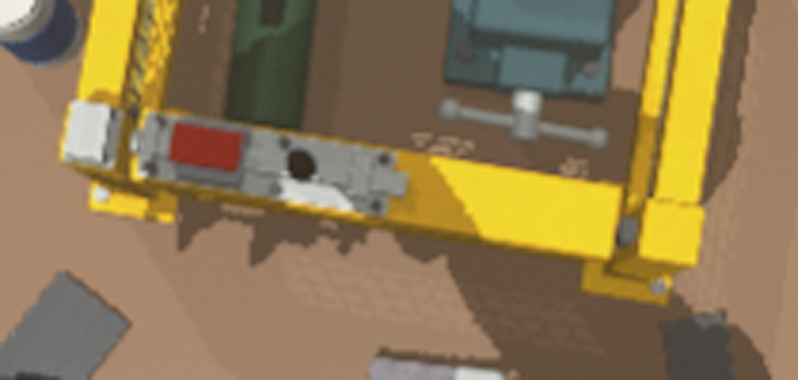

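Emit:
arm_command(motion=[{"offset": [-0.0393, -0.0275, 0], "spin": 0}, {"offset": [-0.0393, -0.0275, 0], "spin": 0}, {"offset": [-0.0393, -0.0275, 0], "spin": 0}, {"offset": [-0.0393, -0.0275, 0], "spin": 0}, {"offset": [-0.0393, -0.0275, 0], "spin": 0}])

```text
time_s: 6.12
ee_pos: [641.1, 110.0, 298.6]
ee_rot: [-180.0, -0.1, 169.7]
force: [0.3, 0.9, 0.5]
gripper_width: 52.4
gripper_force: 0.0
```

Emit:
arm_command(motion=[{"offset": [0, 0, 0], "spin": 0}])

```text
time_s: 6.25
ee_pos: [641.8, 108.8, 297.5]
ee_rot: [-179.9, -0.1, 169.5]
force: [0.2, 0.9, 0.2]
gripper_width: 51.8
gripper_force: 0.0
```

Run:
```python
from h import *
ps,ds=env.grab_frame('side');cv2.imwrite('pics/side3.png',cv2.resize(ps[100:220,250:410],None,fx=4.8,fy=4.8,interpolation=cv2.INTER_CUBIC))
print(env.state()['ee_pos'])
```

```text
[640.56168454 110.5185525  298.02008451]
```

View pics/side3.png

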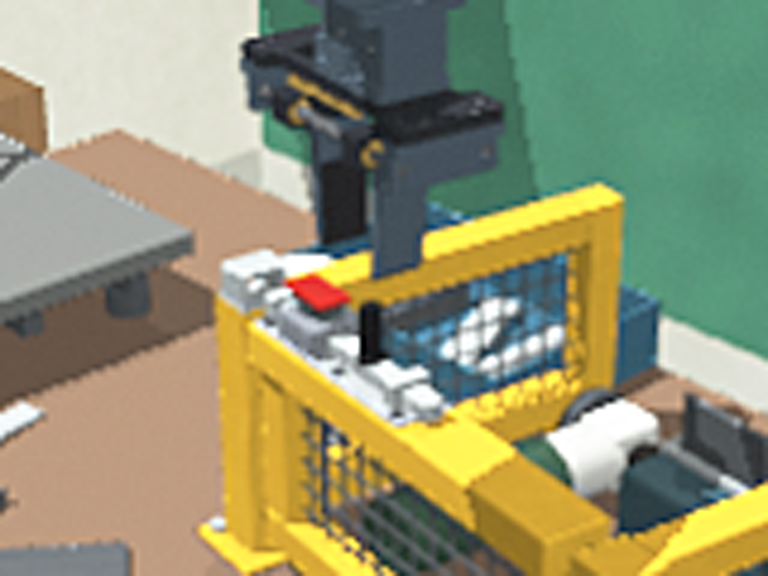

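Emit:
arm_command(motion=[{"offset": [0, 0.003, 0.005], "spin": 0}, {"offset": [0, 0, 0], "spin": 0}, {"offset": [0, 0, 0], "spin": 0}])

```text
time_s: 6.68
ee_pos: [640.0, 116.8, 295.1]
ee_rot: [180.0, 0.0, 169.9]
force: [-0.5, -0.5, -0.1]
gripper_width: 52.0
gripper_force: 0.0
```

Emit:
arm_command(motion=[{"offset": [0.0005, -0.0026, 0], "spin": 0}, {"offset": [0, 0, 0.01], "spin": 0}, {"offset": [0, 0, 0.007], "spin": 0}, {"offset": [0, 0, 0.002], "spin": 0}, {"offset": [0, 0, 0], "spin": 0}], jaw=0.054)

```text
time_s: 7.3
ee_pos: [639.5, 113.5, 275.6]
ee_rot: [-180.0, -0.0, 169.9]
force: [-0.8, 0.7, -0.4]
gripper_width: 54.1
gripper_force: 0.0
```

Run:
```python
from h import *
print(env.state()['ee_pos'])
ps,ds=env.grab_frame('side');cv2.imwrite('pics/side4.png',cv2.resize(ps[120:220,250:390],None,fx=5.6,fy=5.6,interpolation=cv2.INTER_CUBIC))
```

```text
[639.50840021 113.48730534 275.62804866]
```

View pics/side4.png

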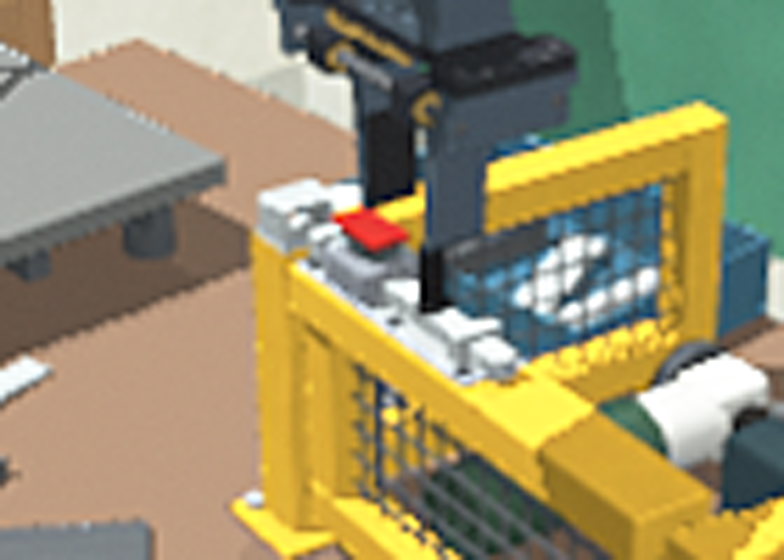

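Run:
```python
from h import *
m=env.camera_model('side');R=Ro.from_euler('xyz',m['rotation'],degrees=True).as_matrix()
def proj(P):
    c=R.T@(np.array(P)-m['eye']);a,b=c[:2]/c[2];s=1+m['k1']*(a*a+b*b)
    return (np.array([m['fx']*a*s+m['cx'],m['fy']*b*s+m['cy']])-[250,120])*5.6
y=np.radians(80);u=np.array([np.cos(y),np.sin(y)]);n=np.array([u[1],-u[0]]);H=np.array([597.3,-115])
f=lambda s,nn,z:proj([*(H+s*u+nn*n),z]).round()
for s in(192.5,206):
    for nn in(-15,17): print('A',s,nn,f(s,nn,261.6))
print('B',f(260,-15,261.6),f(273.5,-15,261.6),f(260,17,261.6))
for nn in(-7,9):print('knob',f(219,nn,254),f(219,nn,226))
for s in(258,304):print('catch',[f(s,a,240) for a in(-12,14)])
```

```text
A 192.5 -15 [434. 254.]
A 192.5 17 [484. 238.]
A 206 -15 [420. 244.]
A 206 17 [470. 229.]
B [365. 207.] [351. 198.] [414. 192.]
knob [419. 244.] [419. 290.]
knob [444. 236.] [444. 282.]
catch [array([372., 242.]), array([412., 230.])]
catch [array([328., 212.]), array([367., 200.])]
```

Emit:
arm_command(motion=[{"offset": [0, 0, 0.007], "spin": 0}, {"offset": [0, 0, 0.006], "spin": 0}, {"offset": [0, 0, 0.004], "spin": 0}, {"offset": [0, 0, 0], "spin": 0}])

```text
time_s: 7.85
ee_pos: [639.3, 113.5, 258.4]
ee_rot: [-180.0, -0.1, 169.9]
force: [-0.0, 0.3, -0.7]
gripper_width: 54.2
gripper_force: 0.0
```

Emit:
arm_command(motion=[{"offset": [0, 0, 0.003], "spin": 0}, {"offset": [0, 0, 0.003], "spin": 0}, {"offset": [0, 0, 0], "spin": 0}])

```text
time_s: 8.22
ee_pos: [639.7, 113.5, 253.6]
ee_rot: [180.0, 0.1, 169.9]
force: [-0.7, -0.1, 3.9]
gripper_width: 54.0
gripper_force: 1.9
```

Emit:
arm_command(motion=[{"offset": [0, 0, 0.003], "spin": 0}, {"offset": [0, 0, 0.003], "spin": 0}, {"offset": [0, 0, 0.002], "spin": 0}, {"offset": [0, 0, 0], "spin": 0}])

```text
time_s: 8.72
ee_pos: [639.7, 113.5, 246.0]
ee_rot: [180.0, 0.1, 169.9]
force: [-0.5, 0.0, 7.8]
gripper_width: 54.0
gripper_force: 3.7
```

Emit:
arm_command(motion=[{"offset": [0, 0, 0.001], "spin": 0}, {"offset": [0, 0, 0.001], "spin": 0}, {"offset": [0, 0, 0], "spin": 0}])

```text
time_s: 9.1
ee_pos: [639.7, 113.5, 245.2]
ee_rot: [179.9, 0.1, 169.9]
force: [-1.8, -1.6, 11.1]
gripper_width: 54.0
gripper_force: 5.3
```

Emit:
arm_command(motion=[{"offset": [0, 0.002, 0.001], "spin": 0}, {"offset": [0, 0.002, 0], "spin": 0}, {"offset": [0, 0.002, 0], "spin": 0}, {"offset": [0, 0.002, 0], "spin": 0}, {"offset": [0, 0, 0], "spin": 0}])

```text
time_s: 9.72
ee_pos: [641.2, 117.6, 245.3]
ee_rot: [-179.7, 0.3, 169.8]
force: [-4.4, -11.1, 15.0]
gripper_width: 54.0
gripper_force: 7.7
```

Emit:
arm_command(motion=[{"offset": [0, 0.002, 0], "spin": 0}, {"offset": [0, 0.002, 0], "spin": 0}, {"offset": [0, 0.002, 0], "spin": 0}, {"offset": [0, 0.002, 0], "spin": 0}, {"offset": [0, 0, 0], "spin": 0}])

```text
time_s: 10.35
ee_pos: [642.3, 122.4, 245.5]
ee_rot: [-179.3, 0.3, 169.8]
force: [-5.1, -17.3, 16.3]
gripper_width: 54.1
gripper_force: 10.2
```

Emit:
arm_command(motion=[{"offset": [0, 0.002, -0.0003], "spin": 0}, {"offset": [0, 0.002, 0], "spin": 0}, {"offset": [0, 0, 0], "spin": 0}])

```text
time_s: 10.72
ee_pos: [643.6, 129.2, 245.4]
ee_rot: [-179.6, 0.3, 169.8]
force: [-2.1, -10.3, 14.8]
gripper_width: 53.7
gripper_force: 7.4
```

Run:
```python
from h import *
s=env.state();print({k:np.round(s[k],2) for k in('ee_pos','ee_rot','force','torque','gripper_force','gripper_width')})
ps,ds=env.grab_frame('side');cv2.imwrite('pics/side5.png',cv2.resize(ps[120:220,250:390],None,fx=5.6,fy=5.6,interpolation=cv2.INTER_CUBIC))
```

```text
{'ee_pos': array([643.58, 129.17, 245.42]), 'ee_rot': array([-179.65,    0.29,  169.82]), 'force': array([ -2.06, -10.25,  14.81]), 'torque': array([-1.69,  0.59,  0.03]), 'gripper_force': np.float64(7.36), 'gripper_width': np.float64(53.74)}
```

View pics/side5.png

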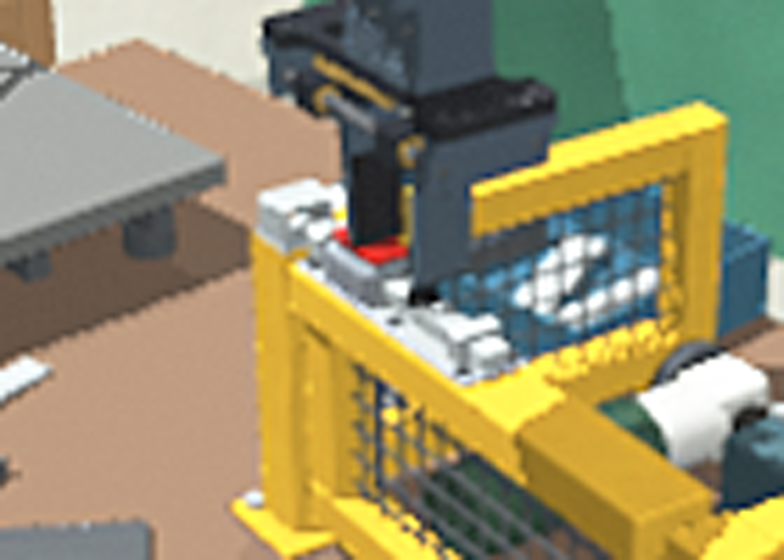

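Emit:
arm_command(motion=[{"offset": [0, 0.002, 0], "spin": 0}, {"offset": [0, 0.002, 0], "spin": 0}, {"offset": [0, 0.002, 0], "spin": 0}, {"offset": [0, 0, 0], "spin": 0}])

```text
time_s: 11.28
ee_pos: [644.2, 132.7, 245.4]
ee_rot: [-179.4, 0.3, 169.8]
force: [-4.5, -15.9, 15.1]
gripper_width: 54.2
gripper_force: 9.7
```

Emit:
arm_command(motion=[{"offset": [0, 0.002, 0], "spin": 0}, {"offset": [0, 0.002, 0], "spin": 0}, {"offset": [0, 0.002, 0], "spin": 0}, {"offset": [0, 0, 0], "spin": 0}])

```text
time_s: 11.78
ee_pos: [645.5, 140.2, 245.4]
ee_rot: [-179.6, 0.3, 169.8]
force: [-3.0, -12.3, 13.8]
gripper_width: 54.0
gripper_force: 7.4
```

Emit:
arm_command(motion=[{"offset": [0, 0.002, 0], "spin": 0}, {"offset": [0, 0.002, 0], "spin": 0}, {"offset": [0, 0, 0], "spin": 0}])

```text
time_s: 12.15
ee_pos: [646.4, 144.8, 245.3]
ee_rot: [-179.6, 0.3, 169.8]
force: [-3.5, -10.2, 14.6]
gripper_width: 53.8
gripper_force: 7.3
```

Emit:
arm_command(motion=[{"offset": [0, 0.002, 0], "spin": 0}, {"offset": [0, 0.002, 0], "spin": 0}, {"offset": [0, 0, 0], "spin": 0}])

```text
time_s: 12.52
ee_pos: [646.4, 145.1, 245.4]
ee_rot: [-179.2, 0.2, 169.8]
force: [-4.5, -19.6, 15.5]
gripper_width: 54.0
gripper_force: 15.6
```

Emit:
arm_command(motion=[{"offset": [0, 0.002, 0], "spin": 0}, {"offset": [0, 0.002, 0], "spin": 0}, {"offset": [0, 0, 0], "spin": 0}])

```text
time_s: 12.9
ee_pos: [646.5, 145.3, 245.4]
ee_rot: [-178.8, 0.2, 169.7]
force: [-6.1, -28.6, 16.4]
gripper_width: 54.0
gripper_force: 24.0
```

```bash
sed -i "s/rep((r>150)&(g<80)&(b<80)&(z>225),'red')/rep((r>90)\&(g<70)\&(b<70)\&(r>2*g)\&(z>225),'red')/" m.py; python3 m.py 6
python3 - <<'E'
from h import *
ps,ds=env.grab_frame('side');cv2.imwrite('pics/side6.png',cv2.resize(ps[120:220,250:390],None,fx=5.6,fy=5.6,interpolation=cv2.INTER_CUBIC))
E
```

```text
[646.5 145.3 245.4] [-178.8    0.2  169.7] [ -6.1 -28.6  16.4] 12.9
gate_hinge 0.64 [376.  187.8] [ 601.1 -118.6  200. ]
rail_front 0.89 [264.4 182.6] [618.3 167.2 185. ]
keeper 1 mean [648.2 230.6 227.2] s [349.2 349.2 349.2 349.2 349.2] n [-9.9 -9.9 -9.9 -9.9 -9.9] z [227.2 227.2 227.2]
bolt parts 40 mean [629.7  63.3 223.2] s [174.4 174.8 178.7 182.4 285.4] n [-18.4 -11.6   1.4  14.   16.3] z [220.1 223.2 226.2]
30 145 -21.474132517871013 25.91917735516883 1.5861736243451112 202.14591089697984
50 140 -20.896906787350073 24.622030736755967 2.0267878877507264 202.38236790710468
70 145 -21.117970148123124 26.13606746257068 1.7144259046434212 201.94243946966418
90 145 -21.181567335105942 26.067755336290485 2.1287254818619625 202.01665478547793
110 144 -21.60684630279018 25.77237639954766 2.255381950956151 202.21227318532544
130 150 -22.94755429460728 25.43191805201742 0.9853340569186874 201.97820091321333
150 150 -22.63325011216708 27.65675211710161 1.2032709302983062 201.8062236263357
```

View pics/side6.png

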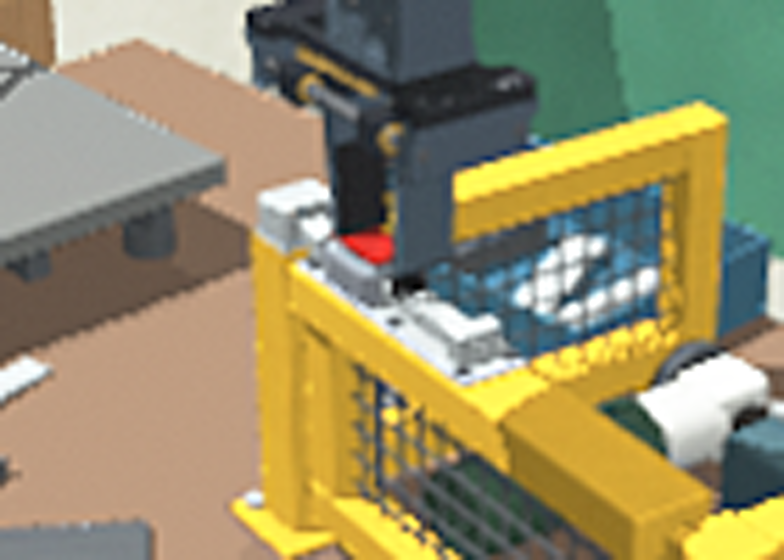

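Emit:
arm_command(motion=[{"offset": [0, -0.002, 0], "spin": 0}, {"offset": [0, -0.002, 0], "spin": 0}, {"offset": [0, -0.001, 0], "spin": 0}, {"offset": [0, 0, 0], "spin": 0}])

```text
time_s: 13.75
ee_pos: [646.4, 145.0, 245.4]
ee_rot: [-179.3, 0.2, 169.8]
force: [-4.3, -17.2, 15.0]
gripper_width: 54.3
gripper_force: 11.6
```

Emit:
arm_command(motion=[{"offset": [0, 0, -0.003], "spin": 0}, {"offset": [0, 0, -0.003], "spin": 0}, {"offset": [0, 0, 0], "spin": 0}])

```text
time_s: 14.12
ee_pos: [645.4, 145.3, 247.1]
ee_rot: [-179.3, -0.1, 169.8]
force: [-1.9, -15.8, 2.3]
gripper_width: 54.0
gripper_force: 8.9
```

Emit:
arm_command(motion=[{"offset": [0, 0, -0.003], "spin": 0}, {"offset": [0, 0, -0.003], "spin": 0}, {"offset": [0, 0, 0], "spin": 0}])

```text
time_s: 14.5
ee_pos: [645.0, 145.5, 252.0]
ee_rot: [-179.2, -0.2, 169.8]
force: [-2.0, -14.2, -1.9]
gripper_width: 54.4
gripper_force: 8.1
```

Emit:
arm_command(motion=[{"offset": [0, 0, -0.002], "spin": 0}, {"offset": [0, 0, -0.002], "spin": 0}, {"offset": [0, 0, 0], "spin": 0}])

```text
time_s: 14.88
ee_pos: [644.7, 145.7, 254.8]
ee_rot: [-179.2, -0.3, 169.8]
force: [-2.6, -13.9, -5.2]
gripper_width: 53.8
gripper_force: 7.8
```

Emit:
arm_command(motion=[{"offset": [0, 0, -0.003], "spin": 0}, {"offset": [0, -0.003, 0], "spin": 0}, {"offset": [0, -0.003, 0], "spin": 0}, {"offset": [0, 0, 0], "spin": 0}])

```text
time_s: 15.38
ee_pos: [645.1, 145.2, 260.6]
ee_rot: [-179.9, -0.1, 169.9]
force: [-0.7, -4.2, -2.7]
gripper_width: 54.1
gripper_force: 1.9
```

Emit:
arm_command(motion=[{"offset": [0, -0.001, 0], "spin": 0}, {"offset": [0, 0, 0], "spin": 0}])

```text
time_s: 15.62
ee_pos: [645.2, 145.1, 261.4]
ee_rot: [180.0, 0.0, 169.9]
force: [-1.0, -2.2, -1.6]
gripper_width: 54.0
gripper_force: 1.2
```

Emit:
arm_command(motion=[{"offset": [0, -0.003, 0], "spin": 0}, {"offset": [0, 0, 0], "spin": 0}])

```text
time_s: 15.88
ee_pos: [645.0, 142.6, 262.0]
ee_rot: [179.9, 0.1, 169.9]
force: [-0.6, -1.2, -0.1]
gripper_width: 53.5
gripper_force: 0.0
```

Emit:
arm_command(motion=[{"offset": [0, 0, -0.015], "spin": 0}, {"offset": [0, 0, -0.025], "spin": 0}, {"offset": [0.04, 0, 0], "spin": 0}, {"offset": [0.045, 0.03, 0], "spin": 0}, {"offset": [0.045, 0.035, 0], "spin": 0}])

```text
time_s: 16.5
ee_pos: [527.4, 229.7, 302.9]
ee_rot: [179.9, 0.1, 169.8]
force: [1.1, 0.7, 0.7]
gripper_width: 53.6
gripper_force: 0.0
```

Emit:
arm_command(motion=[{"offset": [0.045, 0.035, 0], "spin": 0}, {"offset": [0, 0.03, 0], "spin": 0}, {"offset": [0, 0, 0], "spin": 0}])

```text
time_s: 16.88
ee_pos: [495.1, 302.9, 302.5]
ee_rot: [179.9, 0.1, 170.0]
force: [1.3, -0.7, -0.6]
gripper_width: 54.1
gripper_force: 0.0
```

```bash
python3 m.py 7
```

```text
[495.1 302.9 302.5] [179.9   0.1 170. ] [ 1.3 -0.7 -0.6] 16.875
gate_hinge 0.57 [376.2 188.6] [ 599. -119.  200.]
rail_front 0.86 [262.4 186.1] [609.2 172.4 185. ]
knob_top 0.52 [279.9 170.5] [639.7 121.4 254. ]
catch_top 0.46 [266.8 168. ] [648.2 154.7 240. ]
keeper_mouth 0.6 [234.8 167.4] [654.7 239.2 211. ]
red 166 mean [645.1 162.3 242. ] s [259.9 262.4 281.6 300.8 303.7] n [-12.4 -11.3  -1.1   9.1  11.4] z [238.7 242.  245.3]
knob 35 mean [640.  127.8 254.7] s [236.7 237.6 243.9 278.9 284.3] n [-8.4 -6.3 -0.1  6.2  9. ] z [246.2 255.6 258. ]
keeper 201 mean [660.5 237.8 225.9] s [335.4 339.8 359.1 373.7 376.1] n [-16.5 -15.2   0.8  17.8  20.7] z [217.6 227.3 230.3]
bolt parts 461 mean [641.3 139.2 222.7] s [174.2 178.8 260.7 334.5 344.1] n [-20.3 -18.   -0.7  17.4  21.5] z [216.1 222.1 238.2]
30 156 -23.588250093659756 26.107473947953068 1.0398915681075742 201.78582693108103
50 152 -23.457798118753512 25.2129359672832 1.075287910271826 201.8977934092354
70 151 -22.936537516789198 26.014814472725174 0.4834575885609385 201.94017504931105
90 154 -23.27841032896309 25.524811774846004 0.5381188661021952 202.16409855928458
110 149 -23.196956018811168 25.180767451692784 0.943966164490741 201.71644976879207
130 147 -22.41568609525418 25.73976443967501 1.3896149378359237 201.90524897061044
150 145 -22.36545584745189 24.318197801779384 0.9559058724070234 201.9020627353828
```

View pics/crop7.png

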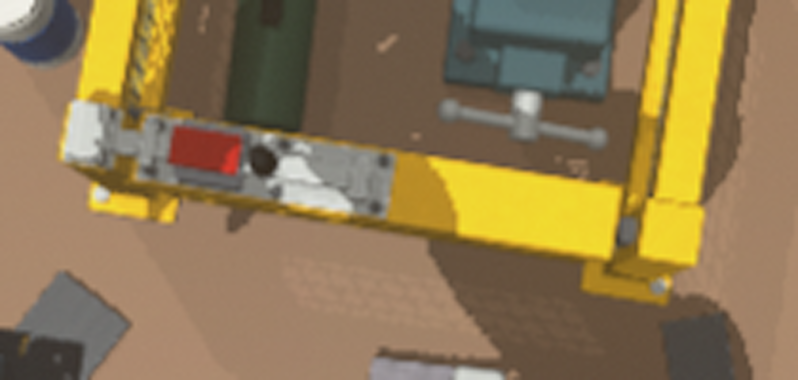

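```bash
python3 -c "
from workcell import env
print(env.job_done())"
```

```text
the job is handed in; nothing more can be done
None
```

The job is handed in: by the last camera check the gate is shut, the bolt is fully home in the keeper (knob moved about 25 mm), the catch is back up and the hand is clear. The hand-in returned no verdict.

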